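# Hold the hidden bolt head while the driver runs on its nut

## Task

The driver on the clamping jig is running slowly on the backing nut, and the bolt is spinning round with it. Clear both wooden offcuts off the jig into the green bin, then reach down into the gap between the steel bracket and the wooden fence, grip the hex bolt head squarely between both fingers and hold it so that it stops turning; finish while still holding it, and do not let go. Leave the spray can, the roll of tape and the tub of brushes where they are.

Things in the scene. Friction and masses are not known exactly. Their poses are not given: they have to be found in the camera images.
- jig: Clamping jig fixed to the bench: plywood base 150 x 260 mm (x, y), 18 mm thick. Origin: on the bench under the middle of its gap; x across the gap from fence to bracket, y along the gap, z up. Brown wooden fence at x -57 to -23 mm, 250 mm long; grey steel bracket, an upright plate at x 23 to 31 mm, 240 mm long; both tops at z = 105 mm
- gap (a point): Point at the middle of the mouth of the jig's gap, right above the bolt head, at the jig's (0, 0, 105 mm), level with the tops of fence and bracket; axes as the jig's. The gap is 46 mm wide, 87 mm deep, open above and at both ends
- driver (a point): Orange and black cordless driver fixed on the jig's +x side, 44 mm in diameter, lying along the jig's x from 76 to 270 mm, axis at z = 75 mm. Point: on its axis, mid-length. It turns the bolt at about 0.4 rad/s with 0.1 Nm and stalls harmlessly while the head is held
- bolt: Steel hex bolt lying level in the gap, along jig x. Origin: centre of the hex head, at the jig's (0, 0, 75 mm), 30 mm below the tops of fence and bracket. Head 24 mm across flats, 16 mm long (x); an 18 mm sleeve joins it to the bracket. It only turns about its x; own y and z turn with it. Pads closing along jig y at any angle of the head stop it with a grip of 40 N or more
- offcut_a: Loose pale wooden offcut, 92 x 28 x 22 mm (its x, y, z), about 50 g, lying flat across the gap on the tops of fence and bracket. Origin: centre of its underside
- offcut_b: Loose dark wooden offcut, 82 x 28 x 22 mm (its x, y, z), about 50 g, lying like the other; one of the two (either) lies above the bolt head, the other about 85 mm along the gap in the jig's +y direction. Origin: centre of its underside
- bin: Open green plastic bin fixed to the bench, 200 x 160 x 75 mm outside (its x, y, z), walls and floor 5 mm thick. Origin: centre of its underside
- spray: Bystander: standing spray can, orange below and light grey above, 60 mm diameter, 170 mm tall. Origin: centre of its foot
- tape: Bystander: white roll of tape lying flat, 96 mm outer diameter, 24 mm high. Origin: centre of its underside
- brushes: Bystander: white tub with brushes, 84 mm diameter, tub 70 mm high, brushes up to about 170 mm. Origin: centre of its foot
Not all that is in view belongs to the job. What is shaped like the offcut_a but purple is not meant.

How it is judged:
By the outcome, as a careful person would: the job done as asked, in the order asked, and still so for the second after the job is handed in, while the arm keeps its last pose, push and grip.
It also fails if it takes over 64 s, if anything falls off the work surface, if the arm or the gripper's body presses on something with over 40 N, if the wrist force passes 120 N, or if a joint passes its speed limit or range.

## Robot

A 6-joint arm with a two-finger parallel gripper is mounted at the origin on the work surface. World frame = base frame: x ahead of the robot, y to its left, z up, the work surface at z = 0. Lengths are in mm, angles in rad, forces in N, time in s.
With the tool pointing down it reaches from about 275 to 750 mm from the base axis. Payload 10.2 kg.
Tool frame: the origin (TCP) lies between the finger pads; the fingertips stand 19 mm ahead of it and the grasp point (between the pads) is the TCP; z points along the fingers, y is the line along which they close (so a half turn about z gives the same grasp; the last joint's range is limited). The gripper opens to 85 mm and grips with 20 to 120 N. Pads are 22 mm wide; open, the fingers measure 114 mm over their backs; the gripper's body (76 mm by 85 mm) begins 54 mm behind the grasp point. The pads swing forward as they close: fully open they stand 13 mm farther back than shut.
Start: joints at [-1.48, 0.313, 1.498, -0, 1.331, -0.223], TCP at [162.042, -499.373, 250.294] pointing down, gripper open.
Joint ranges: [-2.94, 2.94], [-0.97, 2.17], [0.19, 2.56], [-1.23, 4.37], [0.02, 3.11], [-2.88, 2.88]. Speed limits (rad/s): [2.39, 2.39, 3.01, 3.14, 3.14, 3.14].

## Interface

Orientations are given as a unit quaternion [w, x, y, z].
In Python, from rig import sense, capture, finish_job gives the robot as it stands. The module is installed in compiled form; this text tells all that it offers.
- The arm moves only by the tool move_arm, never from a script. Its argument "moves" is a list of rows, each an object with "turn": the turn, a rotation vector about the tool's x, y, z in rad, a list of three; "translation": the shift along the tool's x, y, z in mm, a list of three; "hand": the opening, from 0 (shut) to 1 (fully open). In form: [{"turn": [wx, wy, wz], "translation": [x, y, z], "hand": hand}, ...]. A call has 1 to 10 rows; each row shifts and turns the commanded pose from where the row before left it, along the tool's axes as they then stand; what a row does not reach is not made up. A row lasts 1/12 s, in which the tool goes at most 41.7 mm and 7.16 degrees, less where a joint would pass 70% of its speed; a pose out of reach is approached as far as the arm can. A call with a gripper value outside its range is refused whole. The fingers move at their own pace and stop on an object; "grip_force" is the grip in N (left out, the last holds). Time passes only in rows, so rows that do not move let the fingers close. It gives the time, the measured TCP pose, the force, the opening and the grip force at its end, in the units of the state.
- sense(): the state, without advancing time (a new reading comes with each control period).
- capture(name): name is "scene" or "side" or "wrist"; returns a dict with "image" (400x640x3 uint8, blue, green, red), "z_map" (400x640 float32, mm along the optical axis (not along the pixel's ray), 0 where there is no reading), "vertical_fov" (degrees; the focal length in pixels is half the picture's height over the tangent of half this angle, whatever the lens; pixels are square), "cx", "cy" (the principal point, pixels), "k1" (the pictures are not rectified: a ray, as slopes to the right and down, at radius r is drawn at 1 + k1 r^2 times it, then the intrinsics apply), "R" (3x3) and "t" (3): a world point X has camera coordinates R X + t; the wrist camera has in their place "T_tool_cam" (4x4, takes a point from camera to tool coordinates, whose origin is the TCP and whose axes are the flange's). Camera axes: x right, y down, z forward; pixel columns grow to the right and rows downward; lengths in mm; the calibration is good to about 2 mm. A picture is of the moment at which its call begins: read the wrist's pose just before it.
- finish_job(): hands the job in; it is judged then, once.
The state is a dict: "time_s": time; "joints": joint angles; "dq": joint speeds; "tau": joint torques, N m; "eef_pos": TCP position; "ee_rot": TCP orientation; "force": force on the tool from outside, world axes, zero at the start; "wrist_torque": the same for the moment, N m; "grip_width": opening from 0.0 (shut) to 1.0 (fully open); "grip_force": force on a finger pad.
Only numpy, scipy, OpenCV 4.12 (cv2) and the standard library are available. Lean on these libraries where they do the work, as an engineer would, in place of code of your own. Each camera call takes 0.05 s, during which the arm holds its last target. There are 200 camera calls.

## Working session

There is one attempt and no reset: what is moved stays moved. The work goes in short steps, Python scripts to look and compute and a tool call to move; the robot and the scene stay as the last step left them, time stands still between calls to the robot, and variables do not carry over. Pictures are saved under pics/ and viewed, at most 10 in all, crops included, and the job is handed in when it is done.

Besides the shell and the picture viewer there is one more tool, called as name(argument=value, ...), one argument or row to a line, values as JSON. move_arm: Moves the arm, as the interface text tells. Its arguments: {"type":"object","properties":{"moves":{"type":"array","items":{"type":"object","properties":{"turn":{"type":"array","items":{"type":"number"}},"translation":{"type":"array","items":{"type":"number"}},"hand":{"type":"number"}}}},"grip_force":{"type":"number"}},"required":["moves"]}

```bash
mkdir -p pics
cat > h.py <<'E'
import numpy as np, cv2
from rig import sense, capture, finish_job
from scipy.spatial.transform import Rotation as Ro
def rot(q): return Ro.from_quat([q[1],q[2],q[3],q[0]]).as_matrix()
def cam(name):
    s=sense(); c=capture(name)
    f=200/np.tan(np.radians(c["vertical_fov"])/2); c["f"]=f
    if name=="wrist":
        T=np.eye(4);T[:3,:3]=rot(s["ee_rot"]);T[:3,3]=s["eef_pos"]
        M=T@np.array(c["T_tool_cam"])
    else:
        M=np.eye(4);M[:3,:3]=np.array(c["R"]).T;M[:3,3]=-np.array(c["R"]).T@np.array(c["t"])
    c["M"]=M; return c
def slopes(c,uv):
    uv=np.atleast_2d(np.array(uv,float))
    K=np.array([[c["f"],0,c["cx"]],[0,c["f"],c["cy"]],[0,0,1]])
    d=(uv-[c["cx"],c["cy"]])/c["f"]; p=d.copy()
    for _ in range(20): p=d/(1+c["k1"]*(p**2).sum(1,keepdims=True))
    return np.c_[p,np.ones(len(p))]
def plane(c,uv,z):
    d=slopes(c,uv)@c["M"][:3,:3].T; o=c["M"][:3,3]
    return o+d*((z-o[2])/d[:,2])[:,None]
def pts(c,uv):  # by depth map
    uv=np.atleast_2d(np.array(uv,int)); z=c["z_map"][uv[:,1],uv[:,0]]
    P=slopes(c,uv)*z[:,None]; return P@c["M"][:3,:3].T+c["M"][:3,3]
E
python3 - <<'E'
from h import *
s=sense();print(s)
for n in("scene","side","wrist"):
    c=cam(n);cv2.imwrite(f"pics/{n}0.png",c["image"]);print(n,c["f"],c["k1"],c["M"].round(2).tolist(),(c["z_map"]>0).mean())
E
```

```text
{'time_s': 0.0, 'joints': array([-1.48041078e+00,  3.13470017e-01,  1.49841336e+00,  7.87240361e-06,
        1.33100322e+00, -2.23419709e-01]), 'dq': array([ 0.00162696,  0.00055212,  0.00189416, -0.00078705,  0.00109346,
        0.00079859]), 'tau': array([ 1.41973462e-03, -4.12272263e+01, -2.59734374e+01, -1.03356717e-04,
        4.25519320e-03,  2.18953414e-05]), 'eef_pos': array([ 162.01677957, -499.13983044,  249.7337462 ]), 'ee_rot': array([-6.45290373e-04,  9.87715955e-01,  1.56258676e-01,  4.68176933e-05]), 'force': array([ 0.78441822, -0.23316329, -0.22571096]), 'wrist_torque': array([ 0.02105941, -0.00676287, -0.06609971]), 'grip_force': 0.0, 'grip_width': 0.9990989471524597}
scene 501.0243874569156 -0.15198683808204352 [[-0.83, 0.34, -0.43, 1217.1], [0.55, 0.5, -0.67, 1134.57], [-0.01, -0.8, -0.6, 1029.14], [0.0, 0.0, 0.0, 1.0]] 0.99584765625
side 387.3574156485892 -0.04985915377544297 [[0.98, -0.11, 0.15, 393.07], [-0.19, -0.52, 0.83, -791.56], [-0.01, -0.85, -0.53, 660.21], [0.0, 0.0, 0.0, 1.0]] 0.99604296875
wrist 294.3356600518061 -0.03439913222649375 [[0.31, -0.91, -0.28, 233.47], [-0.95, -0.3, -0.09, -476.38], [-0.0, 0.29, -0.96, 372.84], [0.0, 0.0, 0.0, 1.0]] 0.99606640625
```

View pics/scene0.png

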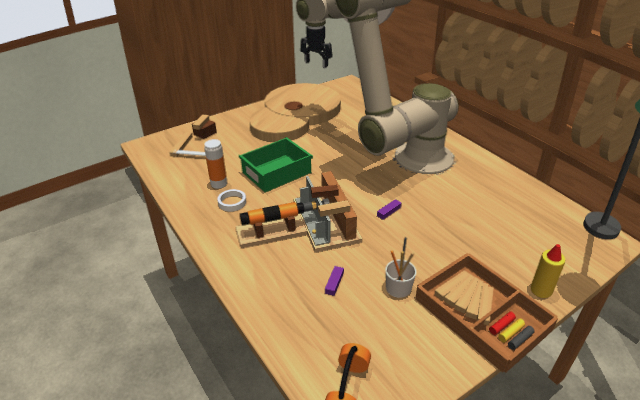

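View pics/side0.png

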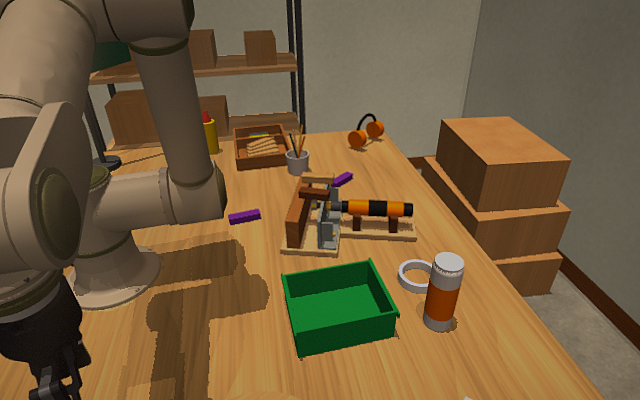

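The jig is at the centre. Pale offcut: scene (334,206), side (318,180). Dark offcut: scene (323,185), side (313,194). The purple look-alikes at scene (389,209) and (334,280) are not meant, since they are the wrong colour and lie on the bench. I'll make one enlarged crop to confirm and measure with both views.

```bash
cat > m.py <<'E'
from h import *
def cloud(c):
    v,u=np.mgrid[0:400,0:640]; uv=np.c_[u.ravel(),v.ravel()]
    P=pts(c,uv).reshape(400,640,3); P[c["z_map"]==0]=np.nan; return P
E
python3 - <<'E'
from m import *
a=cam("scene");b=cam("side")
A=cv2.resize(a["image"][160:260,220:370],None,fx=5,fy=5,interpolation=2)[:, :400*2]
B=cv2.resize(b["image"][160:265,270:425],None,fx=5,fy=5,interpolation=2)
cv2.imwrite("pics/cr.png",np.vstack([cv2.resize(A,(450,300)),cv2.resize(B,(450,300))]))
for n,c in(("scene",a),("side",b)):
    P=cloud(c);I=c["image"];H=cv2.cvtColor(I,cv2.COLOR_BGR2HSV)
    # region: jig
    g=(H[...,0]>45)&(H[...,0]<80)&(H[...,1]>120)&(P[...,2]<90)&(P[...,2]>-10)
    gt=g&(P[...,2]>70); r=cv2.minAreaRect(P[gt][:,:2].astype(np.float32)); print(n,"bin",r,cv2.boxPoints(r).round().tolist(),np.nanmax(P[g][:,2]))
    ctr=pts(c,[(323,205)] if n=="scene" else [(318,205)])[0]; print("ctr",ctr)
    near=(np.hypot(P[...,0]-ctr[0],P[...,1]-ctr[1])<180)
    hi=near&(P[...,2]>119)&(P[...,2]<140)
    k,L,S,C=cv2.connectedComponentsWithStats(hi.astype(np.uint8))
    for i in range(1,k):
        if S[i,4]<25: continue
        m=L==i;q=P[m]; r=cv2.minAreaRect(q[:,:2].astype(np.float32))
        print(" off",C[i].round(),S[i,4],"z",np.median(q[:,2]).round(1),r,H[m].mean(0).round())
    tp=near&(P[...,2]>98)&(P[...,2]<110)
    k,L,S,C=cv2.connectedComponentsWithStats(tp.astype(np.uint8))
    for i in range(1,k):
        if S[i,4]<25: continue
        m=L==i;q=P[m]; r=cv2.minAreaRect(q[:,:2].astype(np.float32))
        print(" top",C[i].round(),S[i,4],"z",np.median(q[:,2]).round(1),r,H[m].mean(0).round())
    o=near&(H[...,0]>8)&(H[...,0]<16)&(H[...,1]>220)&(H[...,2]>170)&(P[...,2]>60)
    if o.sum()>10:
        q=P[o];l=cv2.fitLine(q[:,:2].astype(np.float32),2,0,.01,.01).ravel();print(" driver",l,o.sum(),q.max(0),q.min(0))
E
```

```text
scene bin ((519.487548828125, -229.23809814453125), (211.1114044189453, 169.14840698242188), 3.6493279933929443) [[409.0, -152.0], [420.0, -320.0], [630.0, -307.0], [619.0, -138.0]] 81.21067624227624
ctr [574.50504091 164.51589176 125.39369617]
 off [324. 189.] 196 z 126.2 ((526.8427124023438, 100.01362609863281), (40.46882629394531, 80.9363784790039), 62.3056526184082) [ 11. 164. 101.]
 off [333. 206.] 252 z 125.8 ((551.2513427734375, 184.8177032470703), (36.93521499633789, 92.21147155761719), 75.53633880615234) [ 17. 127. 180.]
 top [309. 182.] 27 z 105.4 ((529.8026733398438, 18.964096069335938), (50.330406188964844, 9.710116386413574), 70.47383117675781) [ 36.  20. 140.]
 top [335. 188.] 222 z 105.0 ((482.4832458496094, 89.0974349975586), (142.355712890625, 38.754676818847656), 73.02073669433594) [ 13. 158. 164.]
 top [318. 200.] 36 z 104.9 ((553.9102783203125, 111.90188598632812), (22.849212646484375, 42.69422912597656), 1.4606021642684937) [ 26.  62. 106.]
 top [348. 214.] 129 z 105.3 ((520.5503540039062, 216.75624084472656), (63.185611724853516, 54.49681854248047), 5.3857383728
[... 306 characters left out ...]
 -325.0], [626.0, -313.0], [616.0, -143.0]] 78.63105738073409
ctr [535.96952737  91.27300224  80.05801269]
 off [318. 175.] 216 z 126.6 ((551.567626953125, 180.60263061523438), (30.985458374023438, 90.90995788574219), 73.71795654296875) [ 17. 159. 162.]
 off [314. 191.] 230 z 126.7 ((526.929931640625, 95.94863891601562), (33.73873519897461, 82.48365020751953), 64.3820571899414) [ 11. 196.  92.]
 top [303. 203.] 643 z 105.1 ((520.3464965820312, 100.35000610351562), (242.7899932861328, 102.72917938232422), 72.73058319091797) [ 15. 170. 130.]
 driver [ 9.4111186e-01 -3.3809528e-01  6.3847168e+02  5.2965183e+01] 73 [662.37740125  77.57559218  99.47202018] [614.58584881  38.6779182   78.89644735]
```

View pics/cr.png

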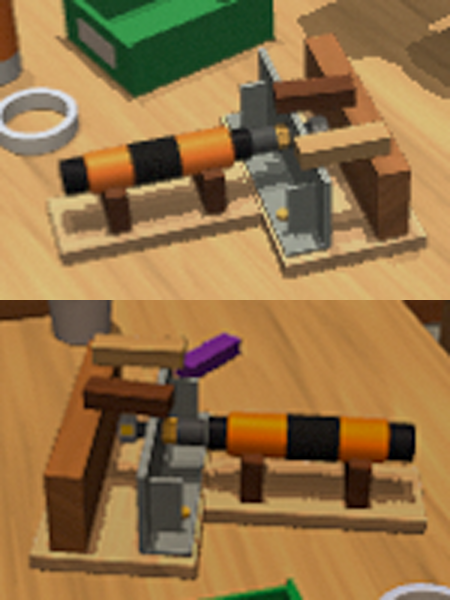

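The crop shows the dark offcut above the bolt head and the pale one at +y. Both are wood, and the purple block lies on the bench. I'm moving above the jig for a closer wrist view.

move_arm(
  moves=[
    {"translation": [30.8, -26.7, -0.6], "turn": [0, 0, 0], "hand": 1},
    {"translation": [30.8, -26.7, -0.6], "turn": [0, 0, 0], "hand": 1},
    {"translation": [30.8, -26.7, -0.6], "turn": [0, 0, 0], "hand": 1},
    {"translation": [30.8, -26.7, -0.6], "turn": [0, 0, 0], "hand": 1},
    {"translation": [30.8, -26.7, -0.6], "turn": [0, 0, 0], "hand": 1},
    {"translation": [30.8, -26.7, -0.6], "turn": [0, 0, 0], "hand": 1},
    {"translation": [30.8, -26.7, -0.6], "turn": [0, 0, 0], "hand": 1},
    {"translation": [30.8, -26.7, -0.6], "turn": [0, 0, 0], "hand": 1},
    {"translation": [30.8, -26.7, -0.6], "turn": [0, 0, 0], "hand": 1},
  ],
)

```text
time_s: 1.0
eef_pos: [352.0, -183.4, 255.9]
ee_rot: [0.0, 0.988, 0.156, 0.0]
force: [0.9, -1.3, 0.1]
grip_width: 1.001
grip_force: 0.0
```

move_arm(
  moves=[
    {"translation": [30.8, -26.7, -0.6], "turn": [0, 0, 0], "hand": 1},
    {"translation": [30.8, -26.7, -0.6], "turn": [0, 0, 0], "hand": 1},
    {"translation": [30.8, -26.7, -0.6], "turn": [0, 0, 0], "hand": 1},
    {"translation": [30.8, -26.7, -0.6], "turn": [0, 0, 0], "hand": 1},
    {"translation": [30.8, -26.7, -0.6], "turn": [0, 0, 0], "hand": 1},
    {"translation": [30.8, -26.7, -0.6], "turn": [0, 0, 0], "hand": 1},
    {"translation": [30.8, -26.7, -0.6], "turn": [0, 0, 0], "hand": 1},
    {"translation": [30.8, -26.7, -0.6], "turn": [0, 0, 0], "hand": 1},
    {"translation": [30.8, -26.7, -0.6], "turn": [0, 0, 0], "hand": 1},
  ],
)

```text
time_s: 1.75
eef_pos: [541.6, 131.1, 261.0]
ee_rot: [0.0, 0.988, 0.156, -0.0]
force: [0.6, -1.4, 0.1]
grip_width: 0.999
grip_force: 0.0
```

move_arm(
  moves=[
    {"translation": [0, 0, 0], "turn": [0, 0, 0.1], "hand": 1},
    {"translation": [0, 0, 0], "turn": [0, 0, 0.1], "hand": 1},
    {"translation": [0, 0, 0], "turn": [0, 0, 0.1], "hand": 1},
    {"translation": [0, 0, 0], "turn": [0, 0, 0.1], "hand": 1},
    {"translation": [0, 0, 0], "turn": [0, 0, 0.1], "hand": 1},
    {"translation": [0, 0, 0], "turn": [0, 0, 0.1], "hand": 1},
    {"translation": [0, 0, 0], "turn": [0, 0, 0], "hand": 1},
    {"translation": [0, 0, 0], "turn": [0, 0, 0], "hand": 1},
    {"translation": [0, 0, 0], "turn": [0, 0, 0], "hand": 1},
  ],
)

```text
time_s: 2.5
eef_pos: [541.0, 128.9, 261.1]
ee_rot: [0.0, 0.99, -0.141, -0.0]
force: [0.0, -0.1, -0.1]
grip_width: 1.003
grip_force: 0.0
```

```bash
cat > w.py <<'E'
import sys
from m import *
s=sense(); c=cam("wrist"); n=sys.argv[1]
cv2.imwrite(f"pics/{n}.png",c["image"])
P=cloud(c);H=cv2.cvtColor(c["image"],cv2.COLOR_BGR2HSV)
R=rot(s["ee_rot"]);print("t",s["time_s"],"tcp",s["eef_pos"].round(1),"yaw",np.degrees(np.arctan2(R[1,0],R[0,0])).round(2),"z",R[:,2].round(4),"q",s["joints"].round(2))
near=(abs(P[...,0]-540)<150)&(abs(P[...,1]-130)<200)&(H[...,0]<130)
def comps(lo,hi,mn,tag):
    k,L,S,C=cv2.connectedComponentsWithStats((near&(P[...,2]>lo)&(P[...,2]<hi)).astype(np.uint8))
    for i in range(1,k):
        if S[i,4]<mn: continue
        m=L==i;q=P[m];z=np.median(q[:,2])
        cn=max(cv2.findContours(m.astype(np.uint8),0,2)[0],key=len).reshape(-1,2)
        r=cv2.minAreaRect(plane(c,cn,z)[:,:2].astype(np.float32))
        a=r[2]+(90 if r[1][1]>r[1][0] else 0)
        print(tag,C[i].round(),S[i,4],"z",z.round(1),"ctr",np.round(r[0],1),"size",np.round(r[1],1),"long axis deg",round(a,1),"hsv",np.median(H[m],0))
comps(118,140,300,"off"); comps(98,110,300,"top"); comps(60,95,300,"mid")
E
python3 w.py w1
```

```text
t 2.5 tcp [541.  128.9 261.1] yaw -16.23 z [-1.e-04 -0.e+00 -1.e+00] q [ 0.02  0.37  1.38 -0.    1.38  1.88]
off [260. 197.] 3028 z 126.4 ctr [551.2 182.7] size [29.1 92.9] long axis deg 162.5 hsv [ 18. 138. 166.]
off [357. 197.] 2681 z 126.4 ctr [527.   97.6] size [28.8 82.6] long axis deg 155.6 hsv [ 11. 167.  93.]
top [310. 168.] 658 z 104.4 ctr [559.8 132. ] size [66.1 26.5] long axis deg 71.5 hsv [ 35.   32.  105.5]
top [424. 169.] 839 z 104.2 ctr [531.6  25.3] size [91.1  8.8] long axis deg 74.0 hsv [ 39.  26. 198.]
top [374. 232.] 5206 z 104.4 ctr [484.7  90.4] size [198.   42.1] long axis deg 72.8 hsv [ 14. 167. 138.]
top [236. 231.] 701 z 104.4 ctr [519.1 214.4] size [43.7 35.7] long axis deg 74.0 hsv [ 14. 166. 196.]
mid [349.  63.] 3924 z 89.5 ctr [647.1  70.2] size [64.6 98.3] long axis deg 164.3 hsv [ 15. 175. 156.]
mid [337. 143.] 1343 z 85.3 ctr [583.8 117.3] size [82.9 44.8] long axis deg 72.8 hsv [23. 46. 65.]
mid [424. 154.] 773 z 79.5 ctr [545.7  15.2] size [90.3 33. ] long axis deg 74.0 hsv [30. 47. 71.]
mid [308. 209.] 613 z 78.0 ctr [515.2 149.7] size [65.9 12.4] long axis deg 72.8 hsv [ 14. 160.  72.]
mid [414. 210.] 884 z 79.1 ctr [481.   35.1] size [102.8  11.7] long axis deg 73.8 hsv [ 14. 156.  75.]
```

View pics/w1.png

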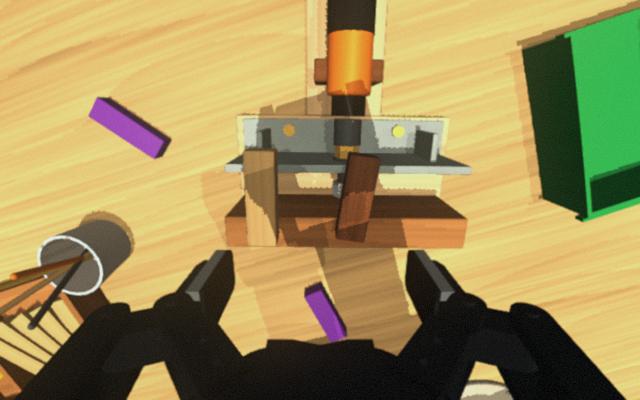

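The wrist view confirms it. Pale offcut a is at (260,197), at +y. Dark offcut b is at (357,197), over the bolt head at (338,188). Picking a first.

move_arm(
  moves=[
    {"translation": [-2.6, -27.2, 0], "turn": [0, 0, 0.02], "hand": 1},
    {"translation": [-2.6, -27.2, 0], "turn": [0, 0, 0], "hand": 1},
    {"translation": [0, 0, 30], "turn": [0, 0, 0], "hand": 1},
    {"translation": [0, 0, 35], "turn": [0, 0, 0], "hand": 1},
    {"translation": [0, 0, 35], "turn": [0, 0, 0], "hand": 1},
    {"translation": [0, 0, 25], "turn": [0, 0, 0], "hand": 1},
    {"translation": [0, 0, 12], "turn": [0, 0, 0], "hand": 1},
    {"translation": [0, 0, 7], "turn": [0, 0, 0], "hand": 1},
    {"translation": [0, 0, 0], "turn": [0, 0, 0], "hand": 1},
    {"translation": [0, 0, 0], "turn": [0, 0, 0], "hand": 1},
  ],
  grip_force=30,
)

```text
time_s: 3.38
eef_pos: [552.3, 182.5, 117.8]
ee_rot: [-0.0, 0.988, -0.152, 0.001]
force: [0.4, 0.7, 0.7]
grip_width: 1.003
grip_force: 0.0
```

move_arm(
  moves=[
    {"translation": [0, 0, 0], "turn": [0, 0, 0], "hand": 0.2},
    {"translation": [0, 0, 0], "turn": [0, 0, 0], "hand": 0.2},
    {"translation": [0, 0, 0], "turn": [0, 0, 0], "hand": 0.2},
    {"translation": [0, 0, 0], "turn": [0, 0, 0], "hand": 0.2},
    {"translation": [0, 0, 0], "turn": [0, 0, 0], "hand": 0.2},
    {"translation": [0, 0, 0], "turn": [0, 0, 0], "hand": 0.2},
    {"translation": [0, 0, 0], "turn": [0, 0, 0], "hand": 0.2},
    {"translation": [0, 0, 0], "turn": [0, 0, 0], "hand": 0.2},
    {"translation": [0, 0, 0], "turn": [0, 0, 0], "hand": 0.2},
    {"translation": [0, 0, 0], "turn": [0, 0, 0], "hand": 0.2},
  ],
)

```text
time_s: 4.22
eef_pos: [552.1, 182.4, 117.6]
ee_rot: [-0.0, 0.988, -0.152, 0.0]
force: [-0.6, -0.1, 4.8]
grip_width: 0.323
grip_force: 30.4
```

move_arm(
  moves=[
    {"translation": [0, 0, -15], "turn": [0, 0, 0], "hand": 0.2},
    {"translation": [0, 0, -35], "turn": [0, 0, 0], "hand": 0.2},
    {"translation": [0, 0, -35], "turn": [0, 0, 0], "hand": 0.2},
    {"translation": [0, 0, -35], "turn": [0, 0, 0], "hand": 0.2},
    {"translation": [0, 0, 0], "turn": [0, 0, 0], "hand": 0.2},
  ],
)

```text
time_s: 4.63
eef_pos: [553.8, 182.8, 243.8]
ee_rot: [-0.001, 0.988, -0.152, 0.005]
force: [0.4, -0.1, 0.2]
grip_width: 0.32
grip_force: 29.8
```

move_arm(
  moves=[
    {"translation": [7.8, 38, 0], "turn": [0, 0, 0], "hand": 0.2},
    {"translation": [7.8, 38, 0], "turn": [0, 0, 0], "hand": 0.2},
    {"translation": [7.8, 38, 0], "turn": [0, 0, 0], "hand": 0.2},
    {"translation": [7.8, 38, 0], "turn": [0, 0, 0], "hand": 0.2},
    {"translation": [7.8, 38, 0], "turn": [0, 0, 0], "hand": 0.2},
    {"translation": [7.8, 38, 0], "turn": [0, 0, 0], "hand": 0.2},
    {"translation": [7.8, 38, 0], "turn": [0, 0, 0], "hand": 0.2},
    {"translation": [7.8, 38, 0], "turn": [0, 0, 0], "hand": 0.2},
    {"translation": [7.8, 38, 0], "turn": [0, 0, 0], "hand": 0.2},
    {"translation": [7.8, 38, 0], "turn": [0, 0, 0], "hand": 0.2},
  ],
)

```text
time_s: 5.47
eef_pos: [511.1, -205.2, 236.6]
ee_rot: [-0.0, 0.988, -0.153, -0.0]
force: [1.2, 0.2, -0.7]
grip_width: 0.319
grip_force: 29.9
```

move_arm(
  moves=[
    {"translation": [0, 0, 0], "turn": [0, 0, -0.1], "hand": 0.2},
    {"translation": [0, 0, 0], "turn": [0, 0, -0.1], "hand": 0.2},
    {"translation": [0, 0, 0], "turn": [0, 0, -0.1], "hand": 0.2},
    {"translation": [0, 0, 0], "turn": [0, 0, -0.05], "hand": 0.2},
    {"translation": [0, 0, 0], "turn": [0, 0, 0], "hand": 0.2},
    {"translation": [0, 0, 0], "turn": [0, 0, 0], "hand": 0.2},
  ],
)

```text
time_s: 5.97
eef_pos: [511.7, -203.3, 236.6]
ee_rot: [-0.0, 1.0, 0.021, -0.0]
force: [0.5, 0.1, -0.9]
grip_width: 0.323
grip_force: 30.0
```

Run:
```python
from m import *
for n in("wrist","side"):
    c=cam(n);P=cloud(c);H=cv2.cvtColor(c["image"],cv2.COLOR_BGR2HSV);g=(H[...,0]>45)&(H[...,0]<80)&(H[...,1]>120)&(abs(P[...,0]-520)<150)&(abs(P[...,1]+230)<150)&(P[...,2]<90)
    q=P[g&(P[...,2]>70)];r=cv2.minAreaRect(q[:,:2].astype(np.float32));print(n,r,"rim",np.percentile(q[:,2],90),"floor",np.median(P[g&(P[...,2]<20)][:,2]))
    o=(P[...,2]>140)&(abs(P[...,0]-690)<70)&(abs(P[...,1]+320)<90)&(H[...,1]<60);
    if n=="side" : print("spray",np.nanmedian(P[o],0))
    cv2.imwrite(f"pics/b_{n}.png",c["image"])
```

```text
wrist ((517.3014526367188, -232.13096618652344), (207.28680419921875, 169.4890594482422), 3.510906934738159) rim 75.2895562099112 floor 4.459871040929727
side ((517.860595703125, -233.32150268554688), (207.70872497558594, 170.86447143554688), 2.904778003692627) rim 75.60023230206025 floor 4.7888887540720475
spray [ 717.49955131 -297.8179194   168.28517878]
```

View pics/b_wrist.png

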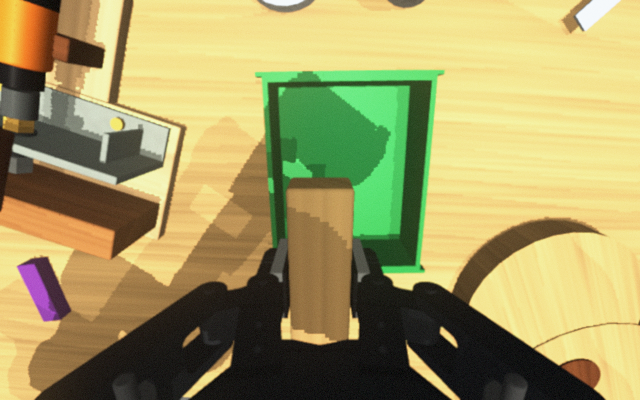

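The wrist view shows the offcut held square over the bin interior, centred at about (350,165). Lowering and releasing with a partial opening.

move_arm(
  moves=[
    {"translation": [3, 7, 20], "turn": [0, 0, 0], "hand": 0.2},
    {"translation": [0, 0, 35], "turn": [0, 0, 0], "hand": 0.2},
    {"translation": [0, 0, 40], "turn": [0, 0, 0], "hand": 0.2},
    {"translation": [0, 0, 40], "turn": [0, 0, 0], "hand": 0.2},
    {"translation": [0, 0, 25], "turn": [0, 0, 0], "hand": 0.2},
    {"translation": [0, 0, 10], "turn": [0, 0, 0], "hand": 0.2},
    {"translation": [0, 0, 0], "turn": [0, 0, 0], "hand": 0.2},
    {"translation": [0, 0, 0], "turn": [0, 0, 0], "hand": 0.5},
    {"translation": [0, 0, 0], "turn": [0, 0, 0], "hand": 0.5},
    {"translation": [0, 0, 0], "turn": [0, 0, 0], "hand": 0.5},
  ],
)

```text
time_s: 6.9
eef_pos: [515.9, -210.8, 69.0]
ee_rot: [0.001, 1.0, 0.022, 0.001]
force: [0.3, 0.1, -0.5]
grip_width: 0.501
grip_force: 0.0
```

move_arm(
  moves=[
    {"translation": [0, 0, 0], "turn": [0, 0, 0], "hand": 0.5},
    {"translation": [0, 0, 0], "turn": [0, 0, 0], "hand": 0.5},
    {"translation": [0, 0, -30], "turn": [0, 0, 0], "hand": 0.5},
    {"translation": [0, 0, -40], "turn": [0, 0, 0], "hand": 0.5},
    {"translation": [0, 0, -40], "turn": [0, 0, 0], "hand": 0.5},
    {"translation": [0, 0, -40], "turn": [0, 0, 0], "hand": 0.5},
    {"translation": [0, 0, -30], "turn": [0, 0, 0], "hand": 0.5},
    {"translation": [0, 0, 0], "turn": [0, 0, 0], "hand": 1},
    {"translation": [0, 0, 0], "turn": [0, 0, 0], "hand": 1},
  ],
)

```text
time_s: 7.65
eef_pos: [515.4, -210.5, 248.8]
ee_rot: [0.001, 1.0, 0.022, 0.002]
force: [-0.4, 0.3, -0.1]
grip_width: 0.766
grip_force: 0.0
```

```bash
cat > chk.py <<'E'
from m import *
s=sense();R=rot(s["ee_rot"]);print(s["time_s"],s["eef_pos"].round(1),np.degrees(np.arctan2(R[1,0],R[0,0])).round(2))
c=cam("wrist");P=cloud(c);H=cv2.cvtColor(c["image"],cv2.COLOR_BGR2HSV)
m=(abs(P[...,0]-517)<88)&(abs(P[...,1]+232)<70)&(P[...,2]<90)&((H[...,0]<30)&(H[...,2]>50)&(H[...,1]>80))
k,L,S,C=cv2.connectedComponentsWithStats(m.astype(np.uint8))
for i in range(1,k):
    if S[i,4]>150: print("wood in bin",C[i].round(),S[i,4],P[L==i].mean(0).round(),cv2.minAreaRect(P[L==i][:,:2].astype(np.float32)))
E
python3 chk.py
```

```text
7.65 [ 515.4 -210.5  248.8] 2.51
wood in bin [319. 175.] 1703 [ 515. -210.   26.] ((512.9119873046875, -210.70230102539062), (91.32080078125, 27.210294723510742), 2.0081496238708496)
```

move_arm(
  moves=[
    {"translation": [3.1, -38.4, 0], "turn": [0, 0, 0], "hand": 1},
    {"translation": [3.1, -38.4, 0], "turn": [0, 0, 0], "hand": 1},
    {"translation": [3.1, -38.4, 0], "turn": [0, 0, 0], "hand": 1},
    {"translation": [3.1, -38.4, 0], "turn": [0, 0, 0], "hand": 1},
    {"translation": [3.1, -38.4, 0], "turn": [0, 0, 0], "hand": 1},
    {"translation": [3.1, -38.4, 0], "turn": [0, 0, 0], "hand": 1},
    {"translation": [3.1, -38.4, 0], "turn": [0, 0, 0], "hand": 1},
    {"translation": [3.1, -38.4, 0], "turn": [0, 0, 0], "hand": 1},
  ],
)

```text
time_s: 8.37
eef_pos: [525.5, 99.6, 245.5]
ee_rot: [-0.0, 1.0, 0.022, -0.001]
force: [0.7, 0.5, 1.3]
grip_width: 1.001
grip_force: 0.0
```

move_arm(
  moves=[
    {"translation": [0, 0, 0], "turn": [0, 0, 0.117], "hand": 1},
    {"translation": [0, 0, 0], "turn": [0, 0, 0.117], "hand": 1},
    {"translation": [0, 0, 0], "turn": [0, 0, 0.117], "hand": 1},
    {"translation": [0, 0, 0], "turn": [0, 0, 0.117], "hand": 1},
    {"translation": [0, 0, 0], "turn": [0, 0, 0], "hand": 1},
    {"translation": [0, 0, 0], "turn": [0, 0, 0], "hand": 1},
  ],
)

```text
time_s: 8.87
eef_pos: [526.0, 97.7, 245.9]
ee_rot: [0.0, 0.978, -0.209, -0.001]
force: [-0.1, 0.8, 0.4]
grip_width: 1.001
grip_force: 0.0
```

```bash
python3 w.py w2
```

```text
t 8.8667 tcp [526.   97.7 245.9] yaw -24.11 z [-2.3e-03  1.0e-04 -1.0e+00] q [-0.04  0.34  1.47  0.    1.33  1.96]
off [320. 195.] 2944 z 126.4 ctr [527.   96.9] size [27.8 81.9] long axis deg 155.6 hsv [ 11. 166.  91.]
top [389. 156.] 1010 z 104.2 ctr [531.7  27.4] size [93.9  9. ] long axis deg 73.4 hsv [ 39.  28. 135.]
top [243. 174.] 1167 z 104.3 ctr [570.5 156.3] size [114.8   9. ] long axis deg 73.3 hsv [ 37.  29. 130.]
top [324. 231.] 7395 z 104.4 ctr [489.3 116. ] size [247.7  36.1] long axis deg 73.3 hsv [ 14. 167. 160.]
mid [297.  58.] 4262 z 89.6 ctr [640.8  68.2] size [64.7 91.5] long axis deg 156.7 hsv [ 15. 184. 165.]
mid [273. 146.] 1977 z 83.4 ctr [590.4 142.3] size [137.6  44.3] long axis deg 73.7 hsv [25. 47. 70.]
mid [389. 141.] 822 z 80.2 ctr [547.1  19.7] size [94.9 32.4] long axis deg 73.5 hsv [30. 43. 72.]
mid [386. 201.] 1076 z 79.1 ctr [482.6  40.1] size [108.5  12.7] long axis deg 73.1 hsv [ 14. 156.  76.]
mid [253. 217.] 1111 z 78.9 ctr [524.6 179.7] size [116.6  12.8] long axis deg 73.2 hsv [ 14. 158.  77.]
```

move_arm(
  moves=[
    {"translation": [1, 0, 30], "turn": [0, 0, 0], "hand": 1},
    {"translation": [0, 0, 35], "turn": [0, 0, 0], "hand": 1},
    {"translation": [0, 0, 35], "turn": [0, 0, 0], "hand": 1},
    {"translation": [0, 0, 18], "turn": [0, 0, 0], "hand": 1},
    {"translation": [0, 0, 10], "turn": [0, 0, 0], "hand": 1},
    {"translation": [0, 0, 0], "turn": [0, 0, 0], "hand": 1},
    {"translation": [0, 0, 0], "turn": [0, 0, 0], "hand": 1},
  ],
  grip_force=30,
)

```text
time_s: 9.5
eef_pos: [527.7, 97.2, 119.7]
ee_rot: [-0.0, 0.978, -0.21, 0.0]
force: [-0.6, -0.1, -0.5]
grip_width: 0.998
grip_force: 0.0
```

move_arm(
  moves=[
    {"translation": [0, 0, 0], "turn": [0, 0, 0], "hand": 0.2},
    {"translation": [0, 0, 0], "turn": [0, 0, 0], "hand": 0.2},
    {"translation": [0, 0, 0], "turn": [0, 0, 0], "hand": 0.2},
    {"translation": [0, 0, 0], "turn": [0, 0, 0], "hand": 0.2},
    {"translation": [0, 0, 0], "turn": [0, 0, 0], "hand": 0.2},
    {"translation": [0, 0, 0], "turn": [0, 0, 0], "hand": 0.2},
    {"translation": [0, 0, 0], "turn": [0, 0, 0], "hand": 0.2},
    {"translation": [0, 0, 0], "turn": [0, 0, 0], "hand": 0.2},
    {"translation": [0, 0, 0], "turn": [0, 0, 0], "hand": 0.2},
  ],
)

```text
time_s: 10.25
eef_pos: [527.5, 97.3, 119.6]
ee_rot: [-0.0, 0.978, -0.21, 0.0]
force: [-0.6, 0.2, 6.4]
grip_width: 0.323
grip_force: 30.3
```

move_arm(
  moves=[
    {"translation": [0, 0, -15], "turn": [0, 0, 0], "hand": 0.2},
    {"translation": [0, 0, -35], "turn": [0, 0, 0], "hand": 0.2},
    {"translation": [0, 0, -35], "turn": [0, 0, 0], "hand": 0.2},
    {"translation": [0, 0, -35], "turn": [0, 0, 0], "hand": 0.2},
    {"translation": [0, 0, 0], "turn": [0, 0, -0.117], "hand": 0.2},
    {"translation": [0, 0, 0], "turn": [0, 0, -0.117], "hand": 0.2},
    {"translation": [0, 0, 0], "turn": [0, 0, -0.117], "hand": 0.2},
    {"translation": [0, 0, 0], "turn": [0, 0, -0.117], "hand": 0.2},
    {"translation": [0, 0, 0], "turn": [0, 0, 0], "hand": 0.2},
  ],
)

```text
time_s: 11.0
eef_pos: [527.1, 97.3, 238.8]
ee_rot: [-0.0, 1.0, 0.024, -0.0]
force: [0.4, 0.0, -0.2]
grip_width: 0.323
grip_force: 29.7
```

move_arm(
  moves=[
    {"translation": [-3, 38.9, 0], "turn": [0, 0, 0], "hand": 0.2},
    {"translation": [-3, 38.9, 0], "turn": [0, 0, 0], "hand": 0.2},
    {"translation": [-3, 38.9, 0], "turn": [0, 0, 0], "hand": 0.2},
    {"translation": [-3, 38.9, 0], "turn": [0, 0, 0], "hand": 0.2},
    {"translation": [-3, 38.9, 0], "turn": [0, 0, 0], "hand": 0.2},
    {"translation": [-3, 38.9, 0], "turn": [0, 0, 0], "hand": 0.2},
    {"translation": [-3, 38.9, 0], "turn": [0, 0, 0], "hand": 0.2},
    {"translation": [-3, 38.9, 0], "turn": [0, 0, 0], "hand": 0.2},
    {"translation": [-3, 38.9, 0], "turn": [0, 0, 0], "hand": 0.2},
    {"translation": [0, 0, 0], "turn": [0, 0, 0], "hand": 0.2},
  ],
)

```text
time_s: 11.83
eef_pos: [514.6, -259.6, 238.3]
ee_rot: [0.001, 1.0, 0.017, -0.0]
force: [-0.1, 0.2, -1.0]
grip_width: 0.321
grip_force: 29.9
```

move_arm(
  moves=[
    {"translation": [0, 0, 20], "turn": [0, 0, 0], "hand": 0.2},
    {"translation": [0, 0, 35], "turn": [0, 0, 0], "hand": 0.2},
    {"translation": [0, 0, 40], "turn": [0, 0, 0], "hand": 0.2},
    {"translation": [0, 0, 40], "turn": [0, 0, 0], "hand": 0.2},
    {"translation": [0, 0, 22], "turn": [0, 0, 0], "hand": 0.2},
    {"translation": [0, 0, 10], "turn": [0, 0, 0], "hand": 0.2},
    {"translation": [0, 0, 0], "turn": [0, 0, 0], "hand": 0.2},
    {"translation": [0, 0, 0], "turn": [0, 0, 0], "hand": 0.5},
    {"translation": [0, 0, 0], "turn": [0, 0, 0], "hand": 0.5},
    {"translation": [0, 0, 0], "turn": [0, 0, 0], "hand": 0.5},
  ],
)

```text
time_s: 12.67
eef_pos: [516.4, -254.2, 74.0]
ee_rot: [0.001, 1.0, 0.022, 0.001]
force: [0.4, -0.3, -0.2]
grip_width: 0.503
grip_force: 0.0
```

move_arm(
  moves=[
    {"translation": [0, 0, 0], "turn": [0, 0, 0], "hand": 0.5},
    {"translation": [0, 0, 0], "turn": [0, 0, 0], "hand": 0.5},
    {"translation": [0, 0, -30], "turn": [0, 0, 0], "hand": 0.5},
    {"translation": [0, 0, -40], "turn": [0, 0, 0], "hand": 0.5},
    {"translation": [0, 0, -40], "turn": [0, 0, 0], "hand": 0.5},
    {"translation": [0, 0, -40], "turn": [0, 0, 0], "hand": 0.5},
    {"translation": [0, 0, -30], "turn": [0, 0, 0], "hand": 0.5},
    {"translation": [0, 0, 0], "turn": [0, 0, 0], "hand": 0.7},
    {"translation": [0, 0, 0], "turn": [0, 0, 0], "hand": 0.7},
  ],
)

```text
time_s: 13.42
eef_pos: [516.0, -253.8, 253.8]
ee_rot: [0.001, 1.0, 0.022, 0.001]
force: [0.7, -0.2, -0.9]
grip_width: 0.697
grip_force: 0.0
```

```bash
python3 chk.py
```

```text
13.4167 [ 516.  -253.8  253.8] 2.5
wood in bin [284. 173.] 1724 [ 515. -211.   26.] ((512.69091796875, -210.52635192871094), (91.50501251220703, 27.9925594329834), 2.1120569705963135)
wood in bin [316. 176.] 1428 [ 513. -250.   26.] ((511.0184020996094, -250.06268310546875), (81.32347869873047, 27.206878662109375), 8.805265426635742)
```

Both offcuts are in the bin. Next I go above the bolt head.

move_arm(
  moves=[
    {"translation": [3, -39.7, 0], "turn": [0, 0, 0], "hand": 0.8},
    {"translation": [3, -39.7, 0], "turn": [0, 0, 0], "hand": 0.8},
    {"translation": [3, -39.7, 0], "turn": [0, 0, 0], "hand": 0.8},
    {"translation": [3, -39.7, 0], "turn": [0, 0, 0], "hand": 0.8},
    {"translation": [3, -39.7, 0], "turn": [0, 0, 0], "hand": 0.8},
    {"translation": [3, -39.7, 0], "turn": [0, 0, 0], "hand": 0.8},
    {"translation": [3, -39.7, 0], "turn": [0, 0, 0], "hand": 0.8},
    {"translation": [3, -39.7, 0], "turn": [0, 0, 0], "hand": 0.8},
    {"translation": [3, -39.7, 0], "turn": [0, 0, 0], "hand": 0.8},
  ],
)

```text
time_s: 14.22
eef_pos: [526.1, 106.5, 250.5]
ee_rot: [-0.0, 1.0, 0.022, -0.001]
force: [0.6, -0.2, -0.4]
grip_width: 0.801
grip_force: 0.0
```

move_arm(
  moves=[
    {"translation": [0, 0, 0], "turn": [0, 0, 0.112], "hand": 0.8},
    {"translation": [0, 0, 0], "turn": [0, 0, 0.112], "hand": 0.8},
    {"translation": [0, 0, 0], "turn": [0, 0, 0.112], "hand": 0.8},
    {"translation": [0, 0, 20], "turn": [0, 0, 0], "hand": 0.8},
    {"translation": [0, 0, 20], "turn": [0, 0, 0], "hand": 0.8},
    {"translation": [0, 0, 0], "turn": [0, 0, 0], "hand": 0.8},
    {"translation": [0, 0, 0], "turn": [0, 0, 0], "hand": 0.8},
  ],
)

```text
time_s: 14.8
eef_pos: [526.3, 104.5, 210.8]
ee_rot: [0.0, 0.989, -0.146, -0.002]
force: [0.5, -0.1, 0.7]
grip_width: 0.8
grip_force: 0.0
```

```bash
python3 w.py w3 | grep -v mid
python3 - <<'E'
from m import *
c=cam("wrist");P=cloud(c);n=np.array([.9578,-.2874]);t=np.array([.2874,.9578])
D=P[...,:2]-[527.6,104.5];X=D@n;Y=D@t
m=(abs(X)<22)&(abs(Y)<40)&(P[...,2]>55)&(P[...,2]<95)
print(m.sum());
for lo,hi in((-14,-9),(-9,-4),(-4,1),(1,6),(6,11),(11,16),(16,22)):
    k=m&(X>lo)&(X<=hi)
    if k.sum()>5:
        y=Y[k];print(lo,hi,k.sum(),"y",np.percentile(y,[3,97]).round(1),"zmax",np.percentile(P[k][:,2],97).round(1))
v,u=np.where(m);print("px",u.min(),u.max(),v.min(),v.max())
cv2.imwrite("pics/w3c.png",cv2.resize(c["image"][130:270,220:420],None,fx=4,fy=4,interpolation=2))
E
```

```text
t 14.8 tcp [526.3 104.5 210.8] yaw -16.74 z [-3.8e-03  1.0e-04 -1.0e+00] q [-0.02  0.37  1.52 -0.    1.25  1.84]
top [319. 171.] 3311 z 104.3 ctr [552.9  96.6] size [239.8   9. ] long axis deg 73.3 hsv [ 39.  28. 136.]
top [319. 244.] 9598 z 104.4 ctr [489.6 115.6] size [248.9  36.1] long axis deg 73.1 hsv [ 14. 167. 152.]
709
-14 -9 20 y [-10.9  10.7] zmax 87.8
-9 -4 134 y [-10.5  11.1] zmax 88.5
-4 1 138 y [-11.2  11.1] zmax 88.7
1 6 141 y [-11.2  10.9] zmax 88.4
6 11 168 y [-10.6  10.6] zmax 87.0
11 16 102 y [-8.5  8.4] zmax 84.0
16 22 6 y [-3.   3.3] zmax 84.0
px 307 332 178 207
```

View pics/w3c.png

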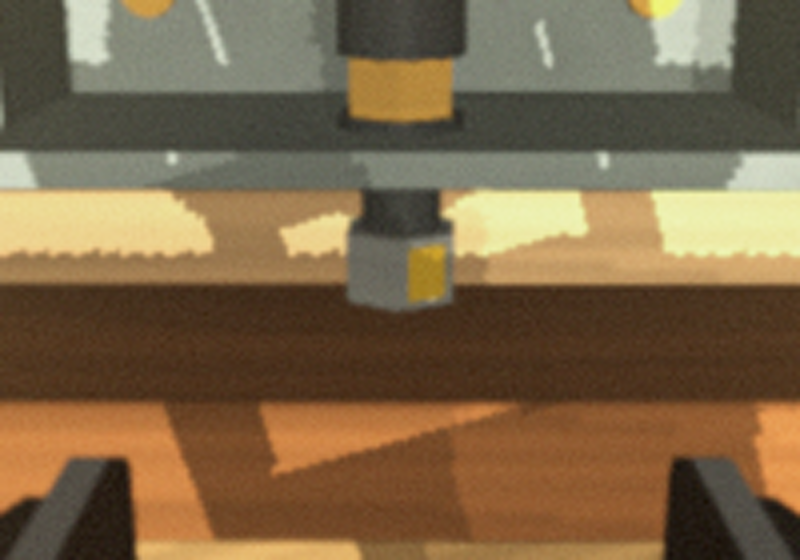

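The hex head is clear at about (320,197), with nothing in the gap. Head centre is about (527.5, 104.4, 75). Descending into the gap.

move_arm(
  moves=[
    {"translation": [1.7, -0.2, 25], "turn": [0, 0, 0], "hand": 0.8},
    {"translation": [0, 0, 30], "turn": [0, 0, 0], "hand": 0.8},
    {"translation": [0, 0, 25], "turn": [0, 0, 0], "hand": 0.8},
    {"translation": [0, 0, 0], "turn": [0, 0, 0], "hand": 0.8},
    {"translation": [0, 0, 0], "turn": [0, 0, 0], "hand": 0.8},
  ],
  grip_force=60,
)

```text
time_s: 15.32
eef_pos: [528.9, 104.2, 132.7]
ee_rot: [0.0, 0.989, -0.146, -0.0]
force: [0.7, 0.5, 0.4]
grip_width: 0.797
grip_force: 0.0
```

move_arm(
  moves=[
    {"translation": [0, 0, 15], "turn": [0, 0, 0], "hand": 0.8},
    {"translation": [0, 0, 15], "turn": [0, 0, 0], "hand": 0.8},
    {"translation": [0, 0, 15], "turn": [0, 0, 0], "hand": 0.8},
    {"translation": [0, 0, 10], "turn": [0, 0, 0], "hand": 0.8},
    {"translation": [0, 0, 0], "turn": [0, 0, 0], "hand": 0.8},
    {"translation": [0, 0, 0], "turn": [0, 0, 0], "hand": 0.8},
    {"translation": [0, 0, 0], "turn": [0, 0, 0], "hand": 0.8},
  ],
)

```text
time_s: 15.9
eef_pos: [529.5, 104.2, 78.6]
ee_rot: [-0.0, 0.989, -0.146, 0.001]
force: [0.5, -0.3, 0.6]
grip_width: 0.803
grip_force: 0.0
```

move_arm(
  moves=[
    {"translation": [-1.8, -0.5, 3.5], "turn": [0, 0, 0], "hand": 0.8},
    {"translation": [0, 0, 0], "turn": [0, 0, 0], "hand": 0.8},
    {"translation": [0, 0, 0], "turn": [0, 0, 0], "hand": 0.8},
  ],
)

```text
time_s: 16.15
eef_pos: [527.1, 105.3, 73.9]
ee_rot: [-0.0, 0.989, -0.146, 0.0]
force: [-0.4, 0.8, 0.2]
grip_width: 0.798
grip_force: 0.0
```

move_arm(
  moves=[
    {"translation": [0, 0, 0], "turn": [0, 0, 0], "hand": 0.15},
    {"translation": [0, 0, 0], "turn": [0, 0, 0], "hand": 0.15},
    {"translation": [0, 0, 0], "turn": [0, 0, 0], "hand": 0.15},
    {"translation": [0, 0, 0], "turn": [0, 0, 0], "hand": 0.15},
    {"translation": [0, 0, 0], "turn": [0, 0, 0], "hand": 0.15},
    {"translation": [0, 0, 0], "turn": [0, 0, 0], "hand": 0.15},
    {"translation": [0, 0, 0], "turn": [0, 0, 0], "hand": 0.15},
    {"translation": [0, 0, 0], "turn": [0, 0, 0], "hand": 0.15},
    {"translation": [0, 0, 0], "turn": [0, 0, 0], "hand": 0.15},
    {"translation": [0, 0, 0], "turn": [0, 0, 0], "hand": 0.15},
  ],
  grip_force=60,
)

```text
time_s: 16.98
eef_pos: [526.9, 104.3, 73.9]
ee_rot: [0.001, 0.989, -0.146, -0.0]
force: [-3.9, -7.1, 4.8]
grip_width: 0.293
grip_force: 58.5
```

Run:
```python
from m import *
s=sense();print(s["time_s"],s["eef_pos"],s["force"],s["wrist_torque"],s["grip_width"]*85,s["grip_force"])
c=cam("wrist");cv2.imwrite("pics/g1.png",c["image"]);np.save("g1.npy",c["image"])
```

```text
16.9833 [526.87976464 104.34273178  73.92757417] [-3.91974093 -7.14305265  4.75550737] [-0.92078379  0.48846276  0.02352238] 24.92450268833665 58.50606858730316
```

View pics/g1.png

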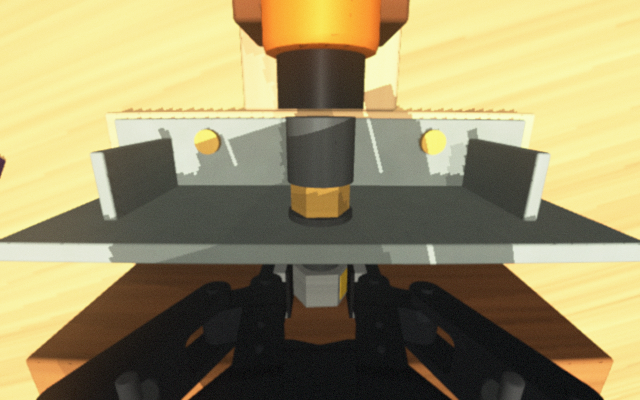

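The head is between both pads at about (320,285), with the yellow mark at (344,280). I'll hold for a while and check that it has stopped turning.

move_arm(
  moves=[
    {"translation": [0, 0, 0], "turn": [0, 0, 0], "hand": 0.15},
    {"translation": [0, 0, 0], "turn": [0, 0, 0], "hand": 0.15},
    {"translation": [0, 0, 0], "turn": [0, 0, 0], "hand": 0.15},
    {"translation": [0, 0, 0], "turn": [0, 0, 0], "hand": 0.15},
    {"translation": [0, 0, 0], "turn": [0, 0, 0], "hand": 0.15},
    {"translation": [0, 0, 0], "turn": [0, 0, 0], "hand": 0.15},
    {"translation": [0, 0, 0], "turn": [0, 0, 0], "hand": 0.15},
    {"translation": [0, 0, 0], "turn": [0, 0, 0], "hand": 0.15},
    {"translation": [0, 0, 0], "turn": [0, 0, 0], "hand": 0.15},
    {"translation": [0, 0, 0], "turn": [0, 0, 0], "hand": 0.15},
  ],
)

```text
time_s: 17.87
eef_pos: [526.9, 104.3, 73.9]
ee_rot: [0.001, 0.989, -0.146, -0.0]
force: [-3.5, -7.0, 4.8]
grip_width: 0.292
grip_force: 58.5
```

```bash
cat > cmp.py <<'E'
from m import *
s=sense();print(s["time_s"],s["eef_pos"].round(1),s["force"].round(1),s["wrist_torque"].round(2),s["grip_width"]*85,s["grip_force"])
a=np.load("g1.npy");c=cam("wrist")["image"];np.save("g1.npy",c)
def mark(i):
    r=i[262:306,292:350];h=cv2.cvtColor(r,cv2.COLOR_BGR2HSV);m=(h[...,0]>18)&(h[...,0]<32)&(h[...,1]>150)&(h[...,2]>90)
    v,u=np.where(m);return m.sum(),u.mean()+292,v.mean()+262
print(mark(a),mark(c),np.abs(a[180:306,285:355].astype(float)-c[180:306,285:355]).mean())
E
python3 cmp.py
```

```text
17.8667 [526.9 104.3  73.9] [-3.5 -7.   4.8] [-0.84  0.5  -0.05] 24.832297919173833 58.510426729917526
(np.int64(157), np.float64(342.9808917197452), np.float64(283.45859872611464)) (np.int64(157), np.float64(342.97452229299364), np.float64(283.31847133757964)) 2.7792894935752077
```

The mark hasn't moved in 0.9 s, where free turning would be about 0.35 rad, and the grip holds at 58 N. Handing in.

```bash
python3 -c "
from rig import finish_job
print(finish_job())"
```

```text
the job is handed in; nothing more can be done
None
```

Both offcuts are in the green bin, and the arm is still holding the bolt head squarely with about 58 N; it had stopped turning when I handed the job in at about 18 s.

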